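# Run the trim strip's rivets home

## Task

Finish fitting the black trim strip on the repaired set-top box: run the fingertips lightly along its curve from the red-plug end to the blue-plug end, so that all five white rivets are pushed down flush one after the other, in that order. Push gently, do not pick anything up, leave the things lying on the box and the bench where they are, and finish clear of the box.

Things in the scene. Friction and masses are not known exactly. Their poses are not given: they have to be found in the camera images.
- set_top_box: white flat set-top box 246 x 215 x 49 mm, fixed to the bench mat; origin at the centre of its underside, z up. Its flat lid lies 48 mm above the origin. On the lid a black curved trim strip, 38 mm wide and 4 mm thick, bows towards the box's own -x side; the strip's top lies 52 mm above the origin, level and rigid. Five white push rivets stand in a curved row along the strip, at box x, y = (-40,-76) (-62.5,-38) (-70,0) (-62.5,38) (-40,76) mm for rivets a, b, c, d, e
- plug_red: red disc 24 mm across and 1.5 mm thick, fixed on one end of the trim strip (about 48 mm from the end rivet next to it, behind it towards box +x); marks the end whose rivet is pushed first. It lies at either end: beside rivet a or beside rivet e. Origin at the centre of its underside, on the strip's top
- plug_blue: blue disc like the red one, fixed at the other end of the strip; marks the end whose rivet is pushed last
- rivet_a_top (a point): top of white domed push rivet a, 32 mm across; moves down with the rivet. With the rivet fully raised it stands 5.5 mm above the strip's top. The dome slopes to the strip's level at its rim (about 38 degrees there), so that a fingertip drawn along the strip rides onto it and pushes it down
- rivet_a (a joint): how far rivet a has been pushed down, m: 0 fully raised (starts at 0 to 0.0008), 0.0055 flush with the strip, 0.006 the stop, a hair below the strip; counts as home from 0.003 (top at most 2.5 mm proud). Its head is slick (friction about 0.3). It slides straight down against about 2.5 N of friction and stays where it is left
- rivet_b_top (a point): top of white domed push rivet b, 32 mm across; moves down with the rivet. With the rivet fully raised it stands 5.5 mm above the strip's top. The dome slopes to the strip's level at its rim (about 38 degrees there), so that a fingertip drawn along the strip rides onto it and pushes it down
- rivet_b (a joint): how far rivet b has been pushed down, m: 0 fully raised (starts at 0 to 0.0008), 0.0055 flush with the strip, 0.006 the stop, a hair below the strip; counts as home from 0.003 (top at most 2.5 mm proud). Its head is slick (friction about 0.3). It slides straight down against about 2.5 N of friction and stays where it is left
- rivet_c_top (a point): top of white domed push rivet c, 32 mm across; moves down with the rivet. With the rivet fully raised it stands 5.5 mm above the strip's top. The dome slopes to the strip's level at its rim (about 38 degrees there), so that a fingertip drawn along the strip rides onto it and pushes it down
- rivet_c (a joint): how far rivet c has been pushed down, m: 0 fully raised (starts at 0 to 0.0008), 0.0055 flush with the strip, 0.006 the stop, a hair below the strip; counts as home from 0.003 (top at most 2.5 mm proud). Its head is slick (friction about 0.3). It slides straight down against about 2.5 N of friction and stays where it is left
- rivet_d_top (a point): top of white domed push rivet d, 32 mm across; moves down with the rivet. With the rivet fully raised it stands 5.5 mm above the strip's top. The dome slopes to the strip's level at its rim (about 38 degrees there), so that a fingertip drawn along the strip rides onto it and pushes it down
- rivet_d (a joint): how far rivet d has been pushed down, m: 0 fully raised (starts at 0 to 0.0008), 0.0055 flush with the strip, 0.006 the stop, a hair below the strip; counts as home from 0.003 (top at most 2.5 mm proud). Its head is slick (friction about 0.3). It slides straight down against about 2.5 N of friction and stays where it is left
- rivet_e_top (a point): top of white domed push rivet e, 32 mm across; moves down with the rivet. With the rivet fully raised it stands 5.5 mm above the strip's top. The dome slopes to the strip's level at its rim (about 38 degrees there), so that a fingertip drawn along the strip rides onto it and pushes it down
- rivet_e (a joint): how far rivet e has been pushed down, m: 0 fully raised (starts at 0 to 0.0008), 0.0055 flush with the strip, 0.006 the stop, a hair below the strip; counts as home from 0.003 (top at most 2.5 mm proud). Its head is slick (friction about 0.3). It slides straight down against about 2.5 N of friction and stays where it is left
- spudger: black flat prying stick 152 x 10 x 8 mm lying loose on the box's lid near its back; loose, not to be moved; origin at the centre of its underside
- heatsink: small white finned heatsink 26 x 32 x 14 mm standing loose on the box's lid, behind the strip; loose, not to be moved; origin at the centre of its underside
- flux_tin: round orange and white tin 50 mm across, 18 mm high, on the right of the bench; loose, not to be moved; origin at the centre of its underside
- solder_spool: solder spool 54 mm across, 38 mm high, on the right; loose, not to be moved; origin at the centre of its underside
- laptop_battery: long black battery pack 235 x 46 x 21 mm, on the right at the back; loose, not to be moved; origin at the centre of its underside
- polyimide_tape: roll of amber tape 61 mm across, 12 mm high, on the left; loose, not to be moved; origin at the centre of its underside
- lead_brick: black power supply brick 42 x 74 x 30 mm, on the left; loose, not to be moved; origin at the centre of its underside

How it is judged:
At the end, for the whole second after the job is handed in: all five rivets are pushed down at least 3 mm of their 5.5 mm (tops at most 2.5 mm proud of the strip), and every loose thing lies within 20 mm of where it started (value of joint each of rivet_a, rivet_b, rivet_c, rivet_d, rivet_e above 0.003 m and distance of each of spudger, heatsink, flux_tin, solder_spool, laptop_battery, polyimide_tape, lead_brick from where it was at the start of the episode below 0.02 m); the robot touches nothing.
It fails at once if a rivet is pushed home before its neighbour on the red side ((horizontal distance between plug_red and rivet_a_top below 0.09 m and value of joint rivet_b above 0.003 m and value of joint rivet_a below 0.0025 m) or (horizontal distance between plug_red and rivet_a_top below 0.09 m and value of joint rivet_c above 0.003 m and value of joint rivet_b below 0.0025 m) or (horizontal distance between plug_red and rivet_a_top below 0.09 m and value of joint rivet_d above 0.003 m and value of joint rivet_c below 0.0025 m) or (horizontal distance between plug_red and rivet_a_top below 0.09 m and value of joint rivet_e above 0.003 m and value of joint rivet_d below 0.0025 m) or (horizontal distance between plug_red and rivet_e_top below 0.09 m and value of joint rivet_d above 0.003 m and value of joint rivet_e below 0.0025 m) or (horizontal distance between plug_red and rivet_e_top below 0.09 m and value of joint rivet_c above 0.003 m and value of joint rivet_d below 0.0025 m) or (horizontal distance between plug_red and rivet_e_top below 0.09 m and value of joint rivet_b above 0.003 m and value of joint rivet_c below 0.0025 m) or (horizontal distance between plug_red and rivet_e_top below 0.09 m and value of joint rivet_a above 0.003 m and value of joint rivet_b below 0.0025 m)).
It fails at once if the box, strip or rivets are pressed with the fingers with more than 40 N (contact force between the fingers and set_top_box above 40 N).
It fails at once if a loose thing is lifted more than 15 mm or shoved more than 20 mm (distance of any of spudger, heatsink, flux_tin, solder_spool, laptop_battery, polyimide_tape, lead_brick from where it was at the start of the episode above 0.02 m or height (world z) of any of spudger, heatsink above 0.063 m or height (world z) of any of flux_tin, solder_spool, laptop_battery, polyimide_tape, lead_brick above 0.015 m).
It also fails if it takes over 42 s, if anything falls off the work surface, if the arm or the gripper's body presses on something with over 40 N, if the wrist force passes 120 N, or if a joint passes its speed limit or range.

## Robot

A 7-joint arm with a two-finger parallel gripper is mounted at the origin on a cart in front of the work surface, level with it; the furniture and walls round the work are solid. World frame = base frame: x ahead of the robot, y to its left, z up, the work surface at z = 0. Lengths are in m, angles in rad, forces in N, time in s.
With the tool pointing down it reaches from about 0.4 to 0.85 m from the base axis. Payload 4.5 kg.
Tool frame: the origin (TCP) lies at the very end of the fingers, on their centre line; the grasp point (between the pads) lies 19 mm behind it (r.grip_point_offset is the distance from the TCP to the grasp point, in m); y points along the fingers, x is the direction in which the jaws open and shut, and the axes are right-handed (so a half turn about y gives the same grasp; the last joint's range is limited). The gripper opens to 88 mm and grips with 3 to 60 N. Pads are 18 mm wide; open, the fingers measure 123 mm over their backs; the gripper's body (75 mm by 187 mm) begins 45 mm behind the grasp point.
Start: joints at [-1.169, 0.689, -0.195, 1.565, 0.157, 0.902, -0.215], TCP at [0.225, 0.583, 0.239] pointing down, gripper open.
Joint ranges: [-3.01, 3.01], [-0.46, 2.08], [-1.47, 1.51], [0.13, 2.56], [-1, 4.14], [0.04, 2.09], [-2.66, 2.66]. Speed limits (rad/s): [2.57, 2.57, 3.14, 3.14, 3.14, 3.14, 3.14].

## Interface

Orientations are given as a unit quaternion [x, y, z, w].
In Python, from plant import get_state, snapshot, camera_params, job, r gives the robot as it stands.
- The arm moves only by the tool carry_out, never from a script. Its arguments are lists of equal length, an entry for each row: "offset": the shift along the world's x, y, z in m, a list of three; "twist": the turn about the world's z in degrees. In form: {"offset": [[tx, ty, tz], ...], "twist": [twist, ...]}. A call has 1 to 8 rows; each row shifts and turns the commanded pose from where the row before left it; what a row does not reach is not made up. A row lasts 1/8 s, in which the tool goes at most 62.5 mm and 10.7 degrees, less where a joint would pass 70% of its speed; a pose out of reach is approached as far as the arm can. A call with a gripper value outside its range is refused whole. "grip" is the finger opening in m, from 0 to 0.0881, set as the call begins (left out, the last holds). The fingers move at their own pace and stop on an object; "newtons" is the grip in N (left out, the last holds). Time passes only in rows, so rows that do not move let the fingers close. It gives the time, the measured TCP pose, the force and the opening at its end, in the units of the state.
- get_state(): the state, without advancing time (a new reading comes with each control period).
- snapshot(name): name is "side" or "top"; returns the picture (480x640x3 uint8, red, green, blue); there is no depth.
- camera_params(name): a dict with "camera_matrix" (3x3 intrinsics, pixels), "eye" and "orientation" of the camera in the world. Camera axes: x right, y up, looking along -z (the intrinsics and any distortion apply to the point x, -y, -z); pixel columns grow to the right and rows downward; lengths in m; the calibration is good to about 2 mm. A picture is of the moment at which its call begins. camera_params takes no time and is no camera call.
- job.finish_job(): hands the job in, once; it reports no verdict.
The state is a dict: "clock": time; "q": joint angles; "qd": joint speeds; "joint_torque": joint torques, N m; "tool_pos": TCP position; "eef_rot": TCP orientation; "contact_force": force on the tool from outside, world axes, zero at the start; "moment": the same for the moment, N m; "opening": opening from 0.0 (shut) to 1.0 (fully open).
Only numpy, scipy, OpenCV 4.12 (cv2) and the standard library are available. Lean on these libraries where they do the work, as an engineer would, in place of code of your own. Each camera call takes 0.05 s, during which the arm holds its last target. There are 200 camera calls.

## Working session

There is one attempt and no reset: what is moved stays moved. The work goes in short steps, Python scripts to look and compute and a tool call to move; the robot and the scene stay as the last step left them, time stands still between calls to the robot, and variables do not carry over. Pictures are saved under pics/ and viewed, about 8 in all and at most 12, crops included, and the job is handed in when it is done.

Besides the shell and the picture viewer there is one more tool, called as name([rows], argument=value, ...), one row to a line, values as JSON. carry_out: Moves the arm, as the interface text tells. Its arguments: {"type":"object","properties":{"offset":{"type":"array"},"twist":{"type":"array"},"grip":{"type":"number"},"newtons":{"type":"number"}},"required":["offset","twist"]}

```bash
mkdir -p pics; python3 - <<'E'
from plant import *
import cv2
s=get_state();print({k:s[k] for k in('clock','tool_pos','eef_rot','opening','contact_force')})
for n in('top','side'):
    print(n,camera_params(n)); cv2.imwrite(f'pics/{n}0.png',snapshot(n)[:,:,::-1])
E
```

```text
{'clock': 0.0, 'tool_pos': array([0.22456485, 0.58260617, 0.23792372]), 'eef_rot': array([ 0.58338458,  0.39966141, -0.40064376, -0.58259572]), 'opening': 0.9986187923552596, 'contact_force': array([-0.06624045, -0.10026604, -1.05895929])}
top {'camera_matrix': array([[475.01216951,   0.        , 323.88042686],
       [  0.        , 475.01216951, 235.92426238],
       [  0.        ,   0.        ,   1.        ]]), 'eye': array([0.31354394, 0.01956057, 1.18491197]), 'orientation': array([-0.06642798,  0.06885064,  0.71392188, -0.69365875])}
side {'camera_matrix': array([[433.55629791,   0.        , 317.15978577],
       [  0.        , 433.55629791, 234.28413716],
       [  0.        ,   0.        ,   1.        ]]), 'eye': array([ 0.2977011 , -1.07142051,  0.66120582]), 'orientation': array([ 0.51151857, -0.06852437, -0.09638344,  0.85109541])}
```

View pics/top0.png

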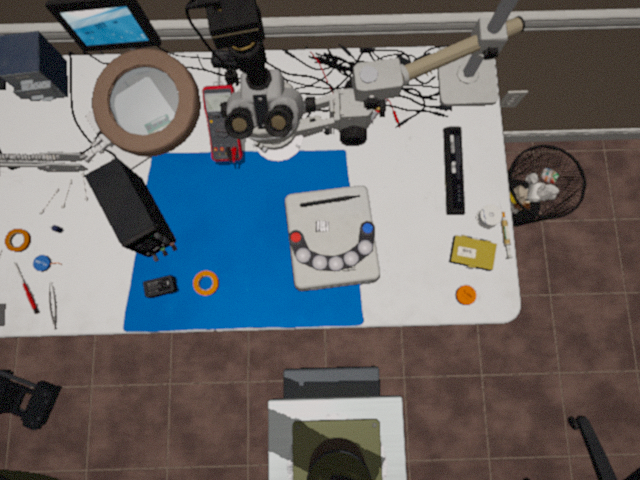

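View pics/side0.png

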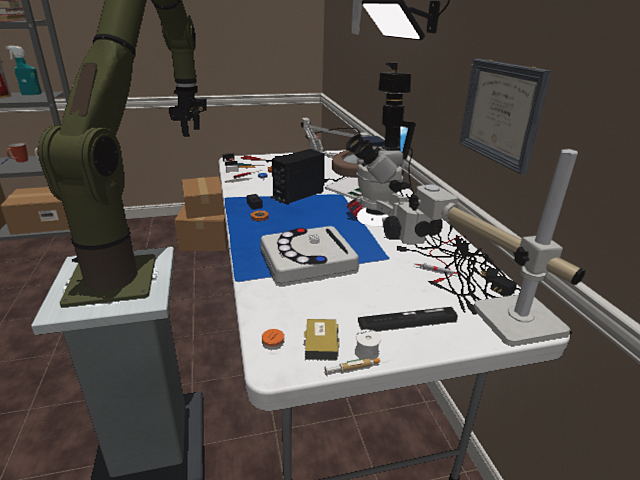

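The top view shows the box near pixel (333,238). Red plug is at (295,238) on the robot's left and blue at (368,228), with the rivets bowing towards the robot between them. I'll measure these and fit the box pose.

```bash
cat > h.py <<'E'
import numpy as np,cv2
from scipy.spatial.transform import Rotation as R
from plant import camera_params
def proj(n,P):
    c=camera_params(n);p=R.from_quat(c['orientation']).inv().apply(np.atleast_2d(P)-c['eye'])*[1,-1,-1]
    q=p@np.array(c['camera_matrix']).T
    return q[:,:2]/q[:,2:]
RB=np.array([(-40,-76),(-62.5,-38),(-70,0),(-62.5,38),(-40,76)])/1e3
def world(pose,xy,z):
    x,y,t=pose;c,s=np.cos(t),np.sin(t);xy=np.atleast_2d(xy)
    return np.c_[xy@np.array([[c,s],[-s,c]])+[x,y],np.full(len(xy),z)]
E
python3 - <<'E'
from h import *
from scipy.optimize import least_squares
I=cv2.imread('pics/top0.png').astype(int);b,g,r=I[...,0],I[...,1],I[...,2]
H=np.zeros(I.shape[:2],bool);H[175:300,280:390]=1
def cen(m): v,u=np.nonzero(m&H);return np.array([u.mean(),v.mean()]),len(u)
# mat is blue as well: restrict to strip interior for the blue plug
red=cen((r>120)&(g<80)&(b<80)); H2=H.copy();H[:]=0;H[218:240,358:377]=1
blue=cen((b>120)&(r<90)&(g<140));print(red,blue)
# rivets: brightness minus dark ring, local template match by disc
G=cv2.imread('pics/top0.png',0)
big=cv2.resize(G[180:300,280:390],None,fx=6,fy=6,interpolation=cv2.INTER_CUBIC)
gs=np.array([(366,247),(351,258),(335,264),(319,263),(304,256)],float)
rad=.016/1.13*475*6
k=int(rad*1.35);yy,xx=np.mgrid[-k:k+1,-k:k+1];d=np.hypot(xx,yy)
T=np.where(d<rad,220,40).astype(np.uint8);M=(d<rad*1.15).astype(np.float32)
res=cv2.matchTemplate(big.astype(np.float32),T.astype(np.float32),cv2.TM_CCOEFF_NORMED,mask=M)
px=[]
for q in gs:
    c=((q-[280,180]+.5)*6-.5-k).round().astype(int);w=22
    s=res[c[1]-w:c[1]+w,c[0]-w:c[0]+w];i=np.unravel_index(s.argmax(),s.shape)
    p=np.array([c[0]-w+i[1],c[1]-w+i[0]])+k;px.append((p+.5)/6-.5+[280,180]);print(px[-1].round(2),s.max().round(2))
px=np.array(px)
f=lambda v:(proj('top',world(v,RB,.0545))-px).ravel()
s=least_squares(f,[.5,0,0]);print('pose',s.x,np.degrees(s.x[2]),'res',s.fun.reshape(-1,2).round(2).tolist())
# independent: plug symmetric positions
f2=lambda v:np.r_[f(v[:3]),(proj('top',world(v[:3],[[v[3],v[4]],[v[3],-v[4]]],.0535))-[red[0],blue[0]]).ravel()]
s=least_squares(f2,[.5,0,0,0,.1]);print('pose2',s.x,s.fun.round(2).tolist())
print(world(s.x[:3],RB,.0575).round(4).tolist())
from plant import get_state
print(R.from_quat(get_state()['eef_rot']).as_matrix().round(3))
out=[]
for n,(x0,y0,w,h) in{'top':(280,180,110,115),'side':(250,215,125,75)}.items():
    A=cv2.resize(cv2.imread(f'pics/{n}0.png')[y0:y0+h,x0:x0+w],None,fx=5,fy=5,interpolation=cv2.INTER_CUBIC)
    box=np.array([(-123,-107.5),(123,-107.5),(123,107.5),(-123,107.5)])/1e3
    box=np.array([(-107.5,-123),(107.5,-123),(107.5,123),(-107.5,123)])/1e3 if n=='zz' else box
    for P in (world(s.x[:3],RB,.0565),world(s.x[:3],box,.048),world(s.x[:3],box[:,::-1],.048)):
        for p in proj(n,P): cv2.circle(A,tuple(((p-[x0,y0]+.5)*5).astype(int)),4,(0,255,0),1)
    A=cv2.copyMakeBorder(A,0,0,0,max(0,625-A.shape[1]),cv2.BORDER_CONSTANT);out.append(A)
cv2.imwrite('pics/fit.png',cv2.resize(np.vstack(out),None,fx=.62,fy=.62))
E
```

```text
(array([295.34090909, 236.89772727]), 88) (array([367.20930233, 227.8255814 ]), 86)
[364.75 246.92] 0.84
[350.75 257.92] 0.85
[335.42 263.08] 0.84
[319.25 261.92] 0.85
[302.75 254.75] 0.83
pose [ 0.53540366 -0.00640987  0.09842293] 5.639218300839062 res [[0.26, -0.07], [-0.05, 0.06], [0.01, -0.04], [0.06, 0.05], [-0.28, -0.01]]
pose2 [ 0.53540535 -0.00642508  0.09859747  0.00587422  0.08807002] [0.27, -0.08, -0.04, 0.06, 0.02, -0.04, 0.07, 0.05, -0.27, -0.0, -0.03, -0.02, -0.02, 0.03]
[[0.5031, -0.086, 0.0575], [0.4769, -0.0504, 0.0575], [0.4657, -0.0133, 0.0575], [0.4695, 0.0252, 0.0575], [0.4881, 0.0653, 0.0575]]
[[ 0.359 -0.    -0.933]
 [ 0.933 -0.002  0.359]
 [-0.002 -1.    -0.   ]]
```

View pics/fit.png

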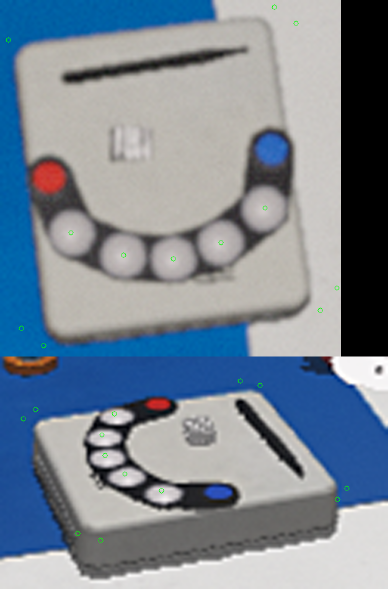

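The pose fit agrees in both views: all the predicted rivet centres land on their domes. Red is at e (+y), so the order is e→d→c→b→a. Next I shut the fingers and move above the e end.

carry_out([
  [0.017, -0.032, 0],
  [0.017, -0.032, 0],
  [0.017, -0.032, 0],
  [0.017, -0.032, 0],
  [0.017, -0.032, 0],
  [0.017, -0.032, 0],
  [0.017, -0.032, 0],
  [0.017, -0.032, 0],
], twist=[-6.4, -6.4, -6.4, -6.4, -6.4, -6.4, -6.4, -6.4], grip=0, newtons=5)

```text
clock: 1.1
tool_pos: [0.361, 0.326, 0.2386]
eef_rot: [0.699, 0.108, -0.108, -0.699]
contact_force: [0.1, 0.4, 0.1]
opening: 0.119
```

carry_out([
  [0.017, -0.032, 0],
  [0.017, -0.032, 0],
  [0.017, -0.032, 0],
  [0.017, -0.032, 0],
  [0.017, -0.032, 0],
  [0.017, -0.032, 0],
  [0.017, -0.032, 0],
  [0, 0, 0],
], twist=[-6.4, -6.4, -6.4, -6.4, -6.4, -6.4, -6.4, 0])

```text
clock: 2.1
tool_pos: [0.4807, 0.1002, 0.2387]
eef_rot: [0.688, -0.167, 0.168, -0.686]
contact_force: [-0.4, 0.3, 0.1]
opening: 0.003
```

```bash
python3 - <<'E'
from h import *
from plant import get_state
s=get_state();print(s['clock'],s['tool_pos'],s['q'],s['opening'],s['contact_force']);m=R.from_quat(s['eef_rot']).as_matrix();print(m.round(3),np.degrees(np.arctan2(m[1,0],m[0,0])))
E
```

```text
2.1 [0.48073534 0.10022168 0.23867347] [-0.44912126  0.52681877  0.2306143   1.97443172 -0.18536742  0.65992985
 -0.58012979] 0.0026200769898300945 [-0.40406031  0.26864263  0.06160461]
[[ 0.888  0.001  0.46 ]
 [-0.46  -0.002  0.888]
 [ 0.002 -1.    -0.001]] -27.403562056330486
```

carry_out([
  [0.009, -0.015, -0.03],
  [0.01, -0.016, -0.03],
  [0, 0, -0.03],
  [0, 0, -0.03],
  [0, 0, -0.02],
  [0, 0, -0.015],
  [0, 0, -0.009],
  [0, 0, 0],
], twist=[-3.3, -3.3, 0, 0, 0, 0, 0, 0])

```text
clock: 3.1
tool_pos: [0.4985, 0.0725, 0.0745]
eef_rot: [0.677, -0.205, 0.204, -0.677]
contact_force: [-0.5, 0.3, 1.7]
opening: 0.005
```

```bash
python3 - <<'E'
from h import *
from plant import *
I=[cv2.resize(snapshot(n)[y:y+90,x:x+130,::-1],None,fx=4,fy=4,interpolation=cv2.INTER_CUBIC) for n,x,y in(('top',270,190),('side',240,200))]
cv2.imwrite('pics/above.png',cv2.resize(np.vstack(I),None,fx=.8,fy=.8))
print(get_state()['tool_pos'],proj('top',get_state()['tool_pos']),proj('side',get_state()['tool_pos']))
E
```

```text
[0.49903195 0.07234772 0.07519466] [[299.01479728 248.94999451]] [[289.53467834 225.9614861 ]]
```

View pics/above.png

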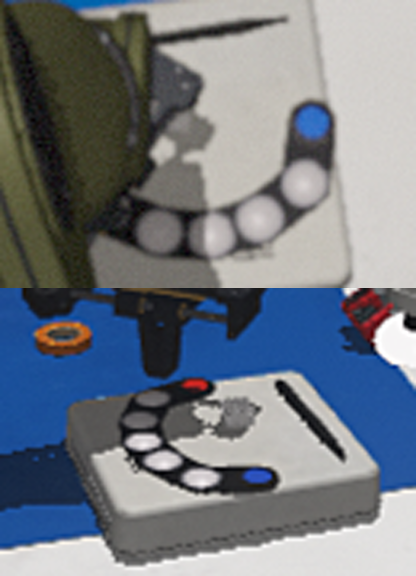

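The fingertip sits where the calibration predicts, over the red end just behind rivet e. I'll lower it gently to 1 mm above the strip.

carry_out([
  [0, -0.001, -0.005],
  [0, -0.001, -0.005],
  [0, 0, -0.004],
  [0, 0, -0.003],
  [0, 0, -0.002],
  [0, 0, -0.002],
  [0, 0, 0],
  [0, 0, 0],
], twist=[0, 0, 0, 0, 0, 0, 0, 0])

```text
clock: 4.2
tool_pos: [0.4987, 0.0703, 0.0537]
eef_rot: [0.677, -0.205, 0.205, -0.677]
contact_force: [-0.7, -0.4, 1.5]
opening: 0.007
```

carry_out([
  [-0.0035, -0.0017, -0.0003],
  [-0.0035, -0.0017, -0.0002],
  [-0.0036, -0.0016, -0.0002],
  [-0.0023, -0.0038, 0],
  [-0.0023, -0.0038, 0],
  [-0.0023, -0.0038, 0],
  [-0.0023, -0.0038, 0],
  [0, 0, 0],
], twist=[0, 0, 0, 2, 2, 2, 2, 0])

```text
clock: 5.2
tool_pos: [0.4787, 0.0498, 0.0531]
eef_rot: [-0.689, 0.157, -0.157, 0.689]
contact_force: [-0.0, 0.5, 1.4]
opening: 0.005
```

```bash
python3 - <<'E'
from h import *
from plant import *
I=[cv2.resize(snapshot(n)[y:y+60,x:x+90,::-1],None,fx=6,fy=6,interpolation=cv2.INTER_CUBIC) for n,x,y in(('side',255,215),)]
cv2.imwrite('pics/e.png',I[0])
E
```

```text
(no output)
```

View pics/e.png

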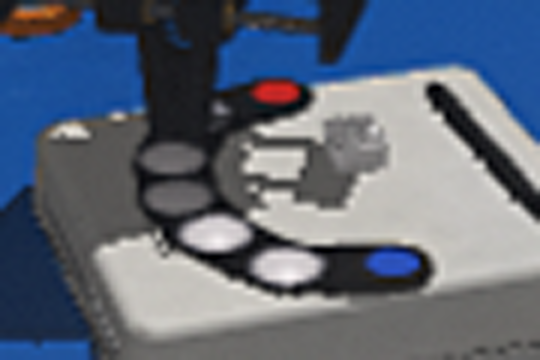

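The picture shows the finger on the strip just past rivet e (crop ~(180,150)), with only a sliver of e visible. Measured heights say e was pushed to about 1 mm proud. I'll carry on along d and c.

carry_out([
  [-0.0018, -0.0041, -0.0001],
  [-0.0017, -0.0041, 0],
  [-0.0016, -0.0041, 0],
  [-0.0015, -0.0041, 0],
  [-0.0014, -0.0041, 0],
  [-0.0012, -0.0041, 0],
  [-0.001, -0.004, 0],
  [-0.0009, -0.004, 0],
], twist=[2, 2, 2, 2, 2, 2, 2, 2])

```text
clock: 6.25
tool_pos: [0.4675, 0.0169, 0.0529]
eef_rot: [0.705, -0.059, 0.059, -0.705]
contact_force: [0.0, 0.2, 0.2]
opening: 0.001
```

carry_out([
  [-0.0008, -0.004, 0],
  [-0.0006, -0.004, 0],
  [-0.0005, -0.004, 0],
  [-0.0003, -0.004, 0],
  [-0.0001, -0.004, 0],
  [0, 0, 0],
], twist=[2, 2, 2, 2, 2, 0])

```text
clock: 7.0
tool_pos: [0.4653, -0.0039, 0.053]
eef_rot: [0.708, 0.001, -0.002, -0.707]
contact_force: [0.2, -1.0, 2.6]
opening: 0.005
```

carry_out([
  [0.0001, -0.0045, 0],
  [0.0003, -0.0049, 0],
  [0.0004, -0.0039, 0],
  [0.0006, -0.0039, 0],
  [0.0007, -0.0038, 0],
  [0.0008, -0.0038, 0],
  [0.001, -0.0038, 0],
  [0.0013, -0.0037, 0],
], twist=[2, 2, 2, 2, 2, 2, 2, 2])

```text
clock: 8.0
tool_pos: [0.4707, -0.0348, 0.053]
eef_rot: [-0.7, -0.101, 0.101, 0.7]
contact_force: [-0.7, 1.7, 2.8]
opening: 0.007
```

carry_out([
  [0.0014, -0.0036, 0],
  [0.0015, -0.0036, 0],
  [0.0017, -0.0035, 0],
  [0.0018, -0.0035, 0],
  [0.0021, -0.0038, 0],
  [0.0022, -0.0037, 0],
  [0, 0, 0],
], twist=[2, 2, 2, 2, 2, 2, 0])

```text
clock: 8.88
tool_pos: [0.4818, -0.0574, 0.0529]
eef_rot: [0.686, 0.173, -0.173, -0.685]
contact_force: [0.3, -0.6, 0.8]
opening: 0.007
```

carry_out([
  [0.0022, -0.0037, 0],
  [0.0023, -0.0037, 0],
  [0.0025, -0.0036, 0],
  [0.0026, -0.0036, 0],
  [0.0027, -0.0036, 0],
  [0.0028, -0.0035, 0],
  [0.003, -0.0035, 0],
  [0.0032, -0.0034, 0],
], twist=[2, 2, 2, 2, 2, 2, 2, 2])

```text
clock: 9.88
tool_pos: [0.5032, -0.0858, 0.053]
eef_rot: [0.655, 0.267, -0.267, -0.654]
contact_force: [-1.2, 0.3, 1.6]
opening: 0.002
```

carry_out([
  [0.004, -0.003, 0],
  [0.004, -0.003, 0],
  [0, 0, 0],
  [0, 0, 0.005],
  [0, 0, 0.015],
  [0, 0, 0.03],
  [0, 0, 0.04],
  [0, 0, 0.04],
], twist=[0, 0, 0, 0, 0, 0, 0, 0])

```text
clock: 10.88
tool_pos: [0.5104, -0.0911, 0.1851]
eef_rot: [0.655, 0.267, -0.267, -0.655]
contact_force: [0.9, 0.3, 0.3]
opening: 0.008
```

carry_out([
  [0, 0.04, 0.02],
  [-0.01, 0.04, 0.02],
  [-0.02, 0.05, 0.01],
  [-0.02, 0.05, 0],
  [-0.02, 0.05, 0],
  [-0.02, 0.05, 0],
  [-0.02, 0.05, 0],
  [0, 0, 0],
], twist=[0, 0, 0, 0, 0, 0, 0, 0])

```text
clock: 11.88
tool_pos: [0.3984, 0.2439, 0.2342]
eef_rot: [-0.652, -0.271, 0.269, 0.655]
contact_force: [0.4, 0.4, -0.6]
opening: 0.003
```

```bash
python3 - <<'E'
from h import *
from plant import *
I=[]
for n,x,y in(('top',270,185),('side',245,210)):
    S=snapshot(n)[:,:,::-1];cv2.imwrite(f'pics/{n}1.png',S)
    O=cv2.imread(f'pics/{n}0.png')
    I.append(np.hstack([cv2.resize(A[y:y+75 if n=='side' else y+95,x:x+115],None,fx=3.4,fy=3.4,interpolation=cv2.INTER_CUBIC) for A in(O,S)]))
cv2.imwrite('pics/end.png',np.vstack(I));s=get_state();print(s['tool_pos'],s['contact_force'],s['clock'])
E
```

```text
[0.40038469 0.23870565 0.23357135] [ 0.52021796 -0.73656957  0.58496435] 11.975
```

View pics/end.png

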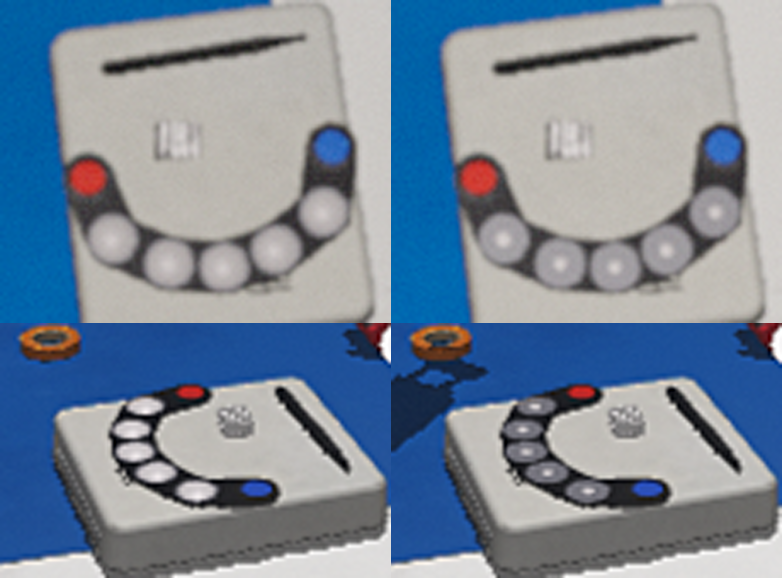

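Before is on the left and after on the right. All five rivets, e at (505,240) round to a at (715,212), now show only a small central cap. The heatsink and spudger have not moved, and the arm is clear.

```bash
python3 -c "
from plant import job;print(job.finish_job())"
```

```text
the job is handed in; nothing more can be done
None
```

The five rivets were pushed down in one light sweep with shut fingers, in the order e, d, c, b, a from the red plug to the blue. The job is handed in, but no verdict was reported.

- **Rivets:** The fingertip stayed at about z = 0.053 m along the curve, about 1 mm above the strip. That puts each rivet about 4.5 mm down, against the 3 mm needed. The before and after pictures show all five sunk, with only a small cap still proud. The depth comes from the fingertip height and the pictures, since the joint values can't be read directly.
- **Force and time:** The force readings stayed under about 3.5 N, but they came only at the end of each move call, so brief peaks in between would not show. The clock stood at about 12 s of the 42 s allowed.
- **Loose things:** The spudger and heatsink look unmoved in the pictures. The arm passed well clear of the things on the bench, but I did not measure them again.
- **Finish:** The arm ended clear of the box, at a height of about 0.23 m and off to its left.

One check fitted poorly: the box's outline corners, as I predicted them, fell slightly outside the edges seen in the image. I put this down to the rounded edges. The rivet and plug fit was good to 0.3 pixel and looked right in both views.

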